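# Lock a stop collar on the flat of a shaft

### The job

The black collar on the shaft has been left turned off its flat: using its orange thumb screw as a handle, gently swing the collar round until the sprung tip of the screw drops onto the gold-coloured flat of the shaft, without forcing it against the shoulders of the flat, then turn the thumb screw clockwise until it is firmly tight on the flat, and let go. Do not tighten the screw hard on the round part of the shaft, which would score it, do not force the screw once it is firm, and leave the loose parts lying about undisturbed.

Things in the scene. Friction and masses are not known exactly. Their poses are not given: they have to be found in the camera images.
- stand: the fixture, bolted to the 6 mm aluminium plate: dark steel base 130 mm (x) by 350 mm (y), 12 mm thick, and two green bearing blocks at y = -90 and +90 mm, each 32 mm wide along y, 80 mm in x (feet 100 mm), tops 125 mm above the base's underside. They hold a steel shaft along its y, which lies roughly along the robot's x. Origin: centre of the base's underside; z up.
- shaft_mid (a point): the shaft's axis midway between the blocks, 85 mm above the base's underside; axes as the stand's. Shaft 50 mm thick, 230 mm long, cannot turn. A gold flat, 11 mm wide between shoulders and 4 mm deep, is milled along its whole length. It faces anywhere from 0.3 rad to the stand's -x side to 0.75 rad to its +x side of straight up; not measured: see it on the bare shaft or feel for it.
- collar: black collar, 84 mm in diameter, 32 mm wide. It only turns about the shaft (its y axis, along the stand's y). Origin on the shaft's axis, mid-width; z points out along the thumb screw, straight up when upright. It starts leaning 0.72 to 0.82 rad to the stand's -x side, off the flat: the flat is met by swinging it up and over towards the stand's +x side.
- boss (a point): end of the steel boss where the screw enters the collar, 46 mm from the shaft's axis. Swinging the collar on the round takes 2 to 8 N at the bar, against the drag of the sprung tip. Over the flat the tip drops in and the collar jumps ahead by itself by 0.05 to 0.2 rad; it then has up to 0.1 rad of play either way between the shoulders. Over 10 N at the bar damages tip or shoulder.
- screw: thumb set screw in the collar: orange bar 12 mm thick (its x), 56 mm long (its y), 20 mm high (its z) on a 12 mm steel shank. Origin: centre of the bar, 76 mm from the shaft's axis along the collar's z when backed out (at most 1 mm less at the start); z points outwards. At the start the bar lies along the shaft to within 0.35 rad, turned clockwise seen from outside.
- bar_top (a point): top of the bar, on the screw's axis. Tightening is clockwise seen from outside, sinking 2.8 mm per rad. On the flat it starts to come tight after 1.5 to 1.8 rad and is firm by 2.6, on the round 1.4 rad sooner. Friction 0.25 N m while it moves, hardly any torque is felt at rest until it tightens. Properly tight: 0.15 to 0.4 N m still felt at rest. It does not unscrew by itself.
- nose: brass sprung tip at the inner end of the set screw, a bar with a rounded edge of 4 mm radius, along the shaft, hidden in the collar. Origin at its innermost point: 24 to 25 mm from the collar's origin along the collar's z while on the round, 20 to 21.5 mm once dropped on the flat. The spring presses with 15 to 30 N; beyond that the screw is solid on the shaft.
- spare_collar: loose plain shaft collar, dark steel ring, 48 mm outside, 26 mm bore, 16 mm high, lying flat on the +y end of the stand's base; origin at the centre of its underside. Leave it alone.
- spare_screw: loose spare thumb screw lying on its side on the -y end of the stand's base: orange bar 16 x 50 x 20 mm with a 12 mm steel shank; not needed. Origin under the shank's root, on the surface. Leave it alone.
- wrench: loose steel wrench lying on the plate to the left; leave it alone.
- driver: loose screwdriver lying on the plate to the right; leave it alone.
- bracket: loose black angle bracket, 50 x 70 x 56 mm, on the plate at the right; leave it alone.
- washer_cup: loose small yellow bowl, 70 mm wide, 45 mm high, on the plate at the left; leave it alone.
- bolt: loose steel bolt standing on its head, 20 mm wide, 43 mm high, on the plate at the right; leave it alone.

How it is judged:
On the way, in this order (a step that is already met when the one before it is completed fails the run):
1. the collar has been turned so that the set screw's tip rests on the flat (z of nose in the frame of collar below 0.0222 m), for 0.3 s.
2. the set screw is tight on the flat (z of nose in the frame of collar below 0.0216 m and contact force between nose and anything else above 45 N and z of screw in the frame of collar below 0.0722 m), for 0.2 s.
At the end, for the whole second after the job is handed in: the set screw's tip presses on the shaft's flat with more than 45 N and lies less than 21.6 mm from the shaft's axis (on the floor of the flat; it is over 22.4 mm on the round part), and the thumb screw is run down, its bar's centre less than 72.2 mm from the shaft's axis (76 mm when backed out) (all of step 2); the robot touches nothing.
It fails at once if before the screw was run down, its tip was jammed with over 55 N (some 12 N at the bar) against a shoulder of the flat, or onto the round (z of screw in the frame of collar above 0.0735 m and contact force between nose and anything else above 55 N).
It fails at once if the set screw was driven hard (over 80 N) onto the round part of the shaft (z of nose in the frame of collar above 0.0224 m and contact force between nose and anything else above 80 N).
It fails at once if the set screw was overtightened (over 280 N at the tip, some 0.8 N m felt at rest) (contact force between nose and anything else above 280 N).
It fails at once if a loose bystander was moved more than 30 mm (distance of any of spare_collar, spare_screw, wrench, driver, bracket, washer_cup, bolt from where it was at the start of the episode above 0.03 m).
It also fails if it takes over 54 s, if anything falls off the work surface, if the arm or the gripper's body presses on something with over 40 N, if the wrist force passes 120 N, or if a joint passes its speed limit or range.

### The arm

A 7-joint arm with a two-finger parallel gripper is mounted at the origin on the work surface. World frame = base frame: x ahead of the robot, y to its left, z up, the work surface at z = 0. Lengths are in m, angles in rad, forces in N, time in s.
With the tool pointing down it reaches from about 0.425 to 1.025 m from the base axis. Payload 9.4 kg.
Tool frame: the origin (TCP) lies midway between the tips of the shut fingers; the grasp point (between the pads) lies 19 mm behind it (bot.grasp_offset is the distance from the TCP to the grasp point, in m); z points along the fingers, y is the direction in which the jaws open and shut (so a half turn about z gives the same grasp; the last joint's range is limited). The gripper opens to 85 mm and grips with 20 to 120 N. Pads are 22 mm wide; open, the fingers measure 114 mm over their backs; the gripper's body (76 mm by 85 mm) begins 54 mm behind the grasp point. The pads swing forward as they close: fully open they stand 13 mm farther back than shut.
Start: joints at [1.06, 0.599, -0.003, 1.599, 0.002, 0.943, -0.08], TCP at [0.305, -0.658, 0.231] pointing down, gripper open.
Joint ranges: [-2.57, 2.57], [-0.35, 1.97], [-1.29, 1.29], [0.11, 2.56], [-1.05, 4.19], [0.11, 1.86], [-2.63, 2.63]. Speed limits (rad/s): [2.22, 2.22, 3.01, 3.01, 3.14, 3.14, 3.14].

### API

Orientations are given as a unit quaternion [w, x, y, z].
In Python, from plant import bot gives the robot as it stands.
- The arm moves only by the shell command python3 -m jog 'ROWS' [FORCE]. ROWS is a JSON object of lists of equal length, an entry for each row: "delta_pos": the shift along the world's x, y, z in m, a list of three; "turn": the turn about the world's z in rad; "jaw": the opening, from 0 (shut) to 1 (fully open). In form: {"delta_pos": [[tx, ty, tz], ...], "turn": [turn, ...], "jaw": [jaw, ...]}. A call has 1 to 8 rows; each row shifts and turns the pose as measured when the row begins; what a row does not reach is not made up. A row lasts 1/10 s, in which the tool goes at most 50 mm and 8.59 degrees, less where a joint would pass 70% of its speed; a pose out of reach is approached as far as the arm can. A call with a gripper value outside its range is refused whole. The fingers move at their own pace and stop on an object; FORCE is the grip in N (left out, the last holds). Time passes only in rows, so rows that do not move let the fingers close. It gives the time, the measured TCP pose, the force and the opening at its end, in the units of the state.
- bot.get_state(): the state, without advancing time (a new reading comes with each control period).
- bot.snapshot(name): name is "scene" or "top" or "wrist"; returns a dict with "img" (420x560x3 uint8, red, green, blue), "K" (3x3 intrinsics, pixels), "origin" and "orientation" of the camera in the world; the wrist camera has in their place "hand_eye" (4x4, takes a point from camera to tool coordinates, whose origin is the TCP and whose axes are the flange's). Camera axes: x right, y up, looking along -z (the intrinsics and any distortion apply to the point x, -y, -z); pixel columns grow to the right and rows downward; lengths in m; the calibration is good to about 2 mm. A picture is of the moment at which its call begins: read the wrist's pose just before it. There is no depth.
- bot.close_job(): hands the job in, once; it reports no verdict.
Trained networks look in a picture, given as the dict that the camera call returned (one of the last four; its "shot" number tells which), for a name from the list of things; names that differ only in an ending like _2 or _b are one class to them, and where a whole thing is asked for, a point or a joint stands for the part that bears it (a point fixed in the world has none). Each returns a list of dicts, best first, with "conf" (0 to 1); they miss things now and then, are a little off and sometimes report something else, mostly with a low value. They report only what shows in the picture. A call takes as long as a camera call.
- bot.outline_of(picture, target): "region" (420x560 bool, what is visible of it) and "rect" ([left, top, right, bottom] in pixels, round what is visible of it).
- bot.tip_of(picture, target): "location" ([column, row] in pixels: a listed point, or the origin of a listed thing).
The state is a dict: "t": time; "q": joint angles; "dq": joint speeds; "joint_efforts": joint torques, N m; "position": TCP position; "eef_rot": TCP orientation; "ft_force": force on the tool from outside, world axes, zero at the start; "wrist_torque": the same for the moment, N m; "finger_gap": finger opening in m.
Only numpy, scipy, OpenCV 4.12 (cv2) and the standard library are available. Lean on these libraries where they do the work, as an engineer would, in place of code of your own. Each camera call takes 0.05 s, during which the arm holds its last target.

## Working session

There is one attempt and no reset: what is moved stays moved. The work goes in short steps, Python scripts to look and compute and a shell command to move; the robot and the scene stay as the last step left them, time stands still between calls to the robot, and variables do not carry over. Pictures are saved under pics/ and viewed, and the job is handed in when it is done.

```bash
ls; mkdir -p pics; cat > h.py <<'E'
import numpy as np,cv2
from plant import bot
from scipy.spatial.transform import Rotation as R
def Rq(q): return R.from_quat([q[1],q[2],q[3],q[0]])
def save(s,n): cv2.imwrite('pics/'+n,s['img'][:,:,::-1])
def cam(s,st=None):
    if 'origin' in s: return np.array(s['origin']),Rq(s['orientation']).as_matrix()
    T=np.array(s['hand_eye']);M=Rq(st['eef_rot']).as_matrix()
    return M@T[:3,3]+np.array(st['position']),M@T[:3,:3]
def ray(s,uv,st=None):
    o,M=cam(s,st);p=np.linalg.inv(np.array(s['K']))@[uv[0],uv[1],1]
    d=M@np.array([p[0],-p[1],-p[2]]);return o,d/np.linalg.norm(d)
def onz(s,uv,z,st=None):
    o,d=ray(s,uv,st);return o+d*(z-o[2])/d[2]
def proj(s,P,st=None):
    o,M=cam(s,st);c=M.T@(np.array(P)-o);p=np.array(s['K'])@[c[0],-c[1],-c[2]];return p[:2]/p[2]
def tri(rs):
    A=np.zeros((3,3));b=np.zeros(3)
    for o,d in rs:
        Q=np.eye(3)-np.outer(d,d);A+=Q;b+=Q@o
    P=np.linalg.solve(A,b);return P,[np.linalg.norm((np.eye(3)-np.outer(d,d))@(P-o)) for o,d in rs]
E
python3 - <<'E'
from h import *
st=bot.get_state();print(st)
pics={}
for n in ['scene','top']:
    s=bot.snapshot(n);save(s,n+'0.png');pics[n]=s
    print(n,s['K'],s['origin'],s['orientation'],[k for k in s if k!='img'])
rs={}
for t in ['shaft_mid','boss','bar_top','screw','collar','stand']:
    l=[]
    for n,s in pics.items():
        r=bot.tip_of(s,t)
        print(t,n,[(x['location'],x['conf']) for x in r[:2]])
        if r:l.append(ray(s,r[0]['location']))
    if len(l)==2:print(tri(l))
E
```

```text
pics
{'t': 0.0, 'q': array([ 1.06032479,  0.6001046 , -0.00253467,  1.60013571,  0.00182062,
        0.94291295, -0.07983262]), 'dq': array([-0.00099244, -0.00043999,  0.00041414, -0.00067674, -0.00067808,
       -0.00185839,  0.00154481]), 'joint_efforts': array([ 2.44375942e-04, -7.76452088e+01,  1.56465802e+00, -2.58008802e+01,
        1.22985936e-02,  9.00728657e-03, -1.53068299e-05]), 'position': array([ 0.30448829, -0.65743367,  0.23042984]), 'eef_rot': array([-7.39234908e-04,  9.76568707e-01,  2.15204445e-01, -2.47106912e-04]), 'ft_force': array([ 0.20165119, -0.78586524,  0.02340885]), 'wrist_torque': array([-0.00813875,  0.03128187, -0.01530605]), 'finger_gap': 0.08557888922044186}
scene [[537.33458969   0.         285.29642064]
 [  0.         537.33458969 207.15717332]
 [  0.           0.           1.        ]] [ 1.3933568  -0.82030488  0.88976577] [0.81936106 0.4275616  0.17932157 0.33716808] ['K', 'origin', 'orientation', 'shot']
top [[425.95598503   0.         284.74251888]
 [  0.         425.95598503 211.96209187]
 [  0.           0.           1.        ]] [ 0.29824352 
[... 475 characters left out ...]
(0.003605305645142781)])
bar_top scene []
bar_top top [([305.4, 209.6], 0.5), ([296.3, 209.6], 0.47)]
screw scene [([278.5, 198.0], 0.44)]
screw top [([294.2, 209.3], 0.58)]
(array([ 0.58463747, -0.03625629,  0.13690949]), [np.float64(0.0019305840464052784), np.float64(0.001930584046405318)])
collar scene [([290.4, 204.8], 0.57)]
collar top [([279.4, 217.0], 0.91), ([154.2, 254.2], 0.71)]
(array([0.5744454 , 0.01021118, 0.08736451]), [np.float64(0.0028686277932401167), np.float64(0.0028686277932401774)])
stand scene [([290.4, 229.7], 0.96)]
stand top [([279.5, 219.9], 0.97)]
(array([0.58011906, 0.00839418, 0.00975623]), [np.float64(3.5521833643195505e-05), np.float64(3.552183364312809e-05)])
```

View pics/scene0.png

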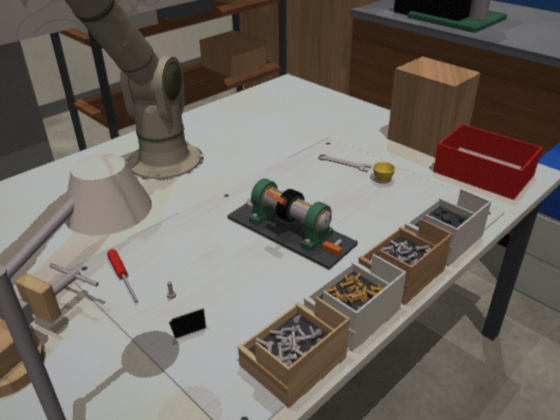

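View pics/top0.png

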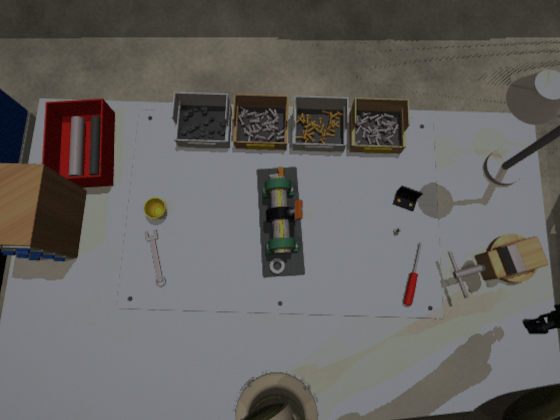

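```bash
python3 - <<'E'
import cv2
a=cv2.imread('pics/scene0.png')[120:280,190:400];b=cv2.imread('pics/top0.png')[150:290,190:370]
cv2.imwrite('pics/s0c.png',cv2.resize(a,None,fx=3.7,fy=3.7,interpolation=cv2.INTER_CUBIC))
cv2.imwrite('pics/t0c.png',cv2.resize(b,None,fx=4.2,fy=4.2,interpolation=cv2.INTER_CUBIC))
E
```

```text
(no output)
```

View pics/s0c.png

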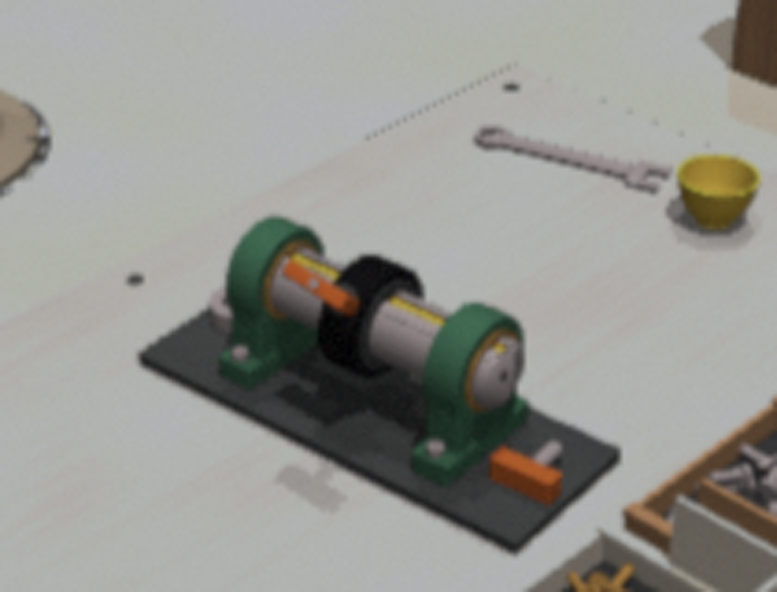

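View pics/t0c.png

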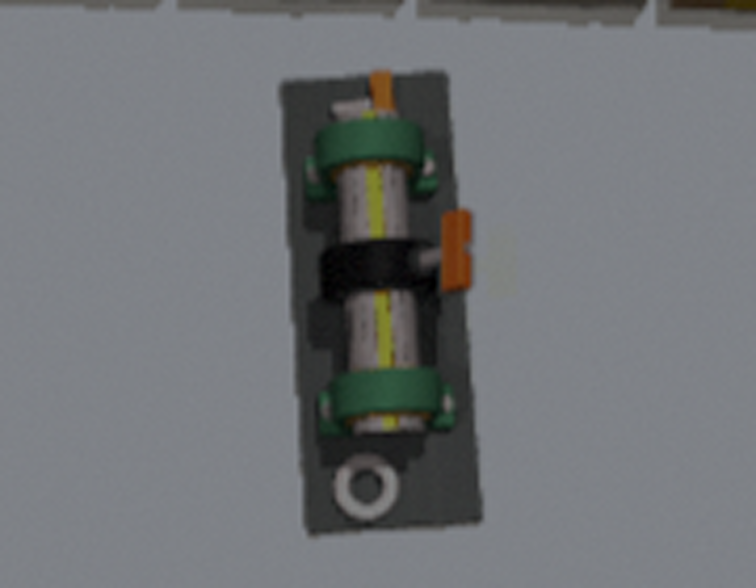

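```bash
python3 - <<'E'
from h import *
a=bot.snapshot('scene');b=bot.snapshot('top')
for p,q in [((105,160),(550,85)),((12,300),(505,168)),((105,190),(505,168))]:
    print(tri([ray(a,p),ray(b,q)]))
E
```

```text
(array([ 0.77671269, -0.55104331,  0.53393097]), [np.float64(0.003662463986065872), np.float64(0.0036624639860659246)])
(array([ 0.66950892, -0.64516054,  0.26674683]), [np.float64(0.05450916788094379), np.float64(0.05450916788094384)])
(array([ 0.63938586, -0.50669968,  0.40391892]), [np.float64(0.008355146048661274), np.float64(0.00835514604866123)])
```

```bash
python3 -m jog '{"delta_pos":[[0.017,0.041,0.012],[0.017,0.041,0.012],[0.017,0.041,0.012],[0.017,0.041,0.012],[0.017,0.041,0.012],[0.017,0.041,0.012],[0.017,0.041,0.012],[0.017,0.041,0.012]],"turn":[0.14,0.14,0.14,0.14,0.14,0.14,0.14,0.14],"jaw":[1,1,1,1,1,1,1,1]}'; python3 -c "
from h import *
s=bot.get_state();print(s['q'],s['eef_rot'])"
```

```text
t: 1.6
position: [0.4383, -0.3235, 0.3285]
eef_rot: [0.002, 0.702, 0.712, -0.002]
ft_force: [0.8, -0.4, -0.7]
finger_gap: 0.0853
[ 0.81405232  0.2977459  -0.37172072  1.88073268  0.13562129  0.98402983
  0.39659844] [ 0.00218808  0.70198814  0.71218098 -0.00247179]
```

```bash
python3 -m jog '{"delta_pos":[[0.017,0.041,0.0],[0.017,0.041,0.0],[0.017,0.041,0.0],[0.017,0.041,0.0],[0.017,0.041,0.0],[0.017,0.041,0.0],[0.017,0.041,0.0],[0.017,0.010,0.0]],"turn":[0.145,0.145,0.145,0.145,0.145,0.145,0.145,0.145],"jaw":[1,1,1,1,1,1,1,1]}';python3 -m jog '{"delta_pos":[[0,0,0.0],[0,0,0],[0,0,0]],"turn":[0.145,0.145,0.11],"jaw":[1,1,1]}'; python3 - <<'E'
from h import *
st=bot.get_state();print(st['q'],st['position'],st['eef_rot'],st['ft_force'],st['wrist_torque'],st['t'])
s=bot.snapshot('wrist');save(s,'w1.png');print(s['hand_eye'],s['K'])
for t in ['shaft_mid','boss','bar_top','screw','collar','spare_screw','spare_collar']:
    print(t,[(x['location'],x['conf']) for x in bot.tip_of(s,t)[:2]])
E
```

```text
t: 2.4
position: [0.5784, -0.0094, 0.3347]
eef_rot: [0.009, 0.174, 0.985, 0.002]
ft_force: [0.5, -1.1, 0.4]
finger_gap: 0.0854
t: 2.7
position: [0.5806, -0.0049, 0.335]
eef_rot: [0.009, -0.031, 0.999, 0.004]
ft_force: [-0.5, -1.0, 0.1]
finger_gap: 0.0853
[ 0.50909183  0.41849642 -0.83837121  1.78970514  0.34701328  1.06892214
  1.18244068] [ 0.58055172 -0.00488784  0.33504669] [ 0.00882617 -0.03103248  0.99946959  0.00442992] [-0.49292113 -0.99230222  0.08830597] [ 0.0020756  -0.02006145  0.01903691] 2.7
[[-2.60100184e-04  9.65586332e-01  2.60082618e-01  6.62694173e-02]
 [ 9.99999913e-01  3.36355892e-04 -2.48692092e-04  1.34550069e-04]
 [-3.27614006e-04  2.60082531e-01 -9.65586335e-01 -1.41709230e-01]
 [ 0.00000000e+00  0.00000000e+00  0.00000000e+00  1.00000000e+00]] [[310.61622796   0.         279.96062782]
 [  0.         310.61622796 208.24951873]
 [  0.           0.           1.        ]]
shaft_mid [([288.8, 257.3], 0.72), ([27.2, 199.8], 0.49)]
boss [([260.0, 179.7], 0.64)]
bar_top [([235.7, 187.2], 0.76), ([35.9, 130.7], 0.27)]
screw [([241.4, 188.5], 0.9)]
collar [([291.6, 175.3], 0.7)]
spare_screw []
spare_collar [([296.1, 55.7], 0.66)]
```

View pics/w1.png

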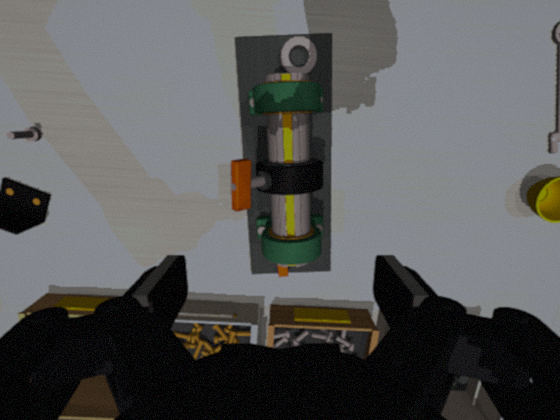

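```bash
python3 - <<'E'
import cv2
a=cv2.imread('pics/w1.png')
cv2.imwrite('pics/w1c.png',cv2.resize(a[30:280,220:345],None,fx=2.4*2,fy=2.4,interpolation=cv2.INTER_CUBIC))
for r in [120,130,140,150,200,210,220]:
    print(r,[tuple(int(v) for v in a[r,c,::-1]) for c in range(258,326)] if r in(130,210) else '')
E
```

```text
120 
130 [(18, 11, 19), (32, 35, 32), (21, 18, 20), (32, 31, 30), (17, 27, 24), (22, 20, 21), (23, 20, 21), (24, 21, 25), (32, 29, 29), (45, 39, 43), (58, 55, 56), (60, 53, 55), (54, 49, 49), (51, 42, 46), (56, 51, 52), (56, 49, 51), (61, 56, 55), (53, 48, 48), (63, 61, 63), (77, 68, 69), (99, 94, 91), (112, 103, 103), (115, 104, 107), (108, 102, 100), (107, 100, 75), (122, 118, 39), (128, 127, 0), (132, 134, 5), (137, 137, 18), (133, 136, 11), (137, 140, 19), (135, 137, 18), (133, 125, 3), (131, 114, 28), (108, 94, 57), (88, 80, 79), (102, 94, 97), (110, 103, 104), (111, 104, 102), (109, 102, 101), (97, 90, 88), (105, 98, 99), (105, 97, 96), (108, 99, 98), (100, 93, 93), (97, 89, 91), (89, 81, 81), (82, 78, 80), (67, 60, 61), (60, 54, 52), (58, 51, 57), (41, 42, 40), (30, 31, 33), (37, 38, 38), (43, 44, 44), (51, 55, 55), (59, 56, 59), (53, 50, 57), (55, 57, 56), (50, 52, 52), (54, 52, 55), (52, 53, 53), (54, 56, 54), (59, 61, 60), (57, 59, 57), (56, 56, 57), (50, 55, 54), (54, 57, 54)]
140 
150 
200 
210 [(46, 46, 50), (45, 47, 47), (42, 46, 45), (46, 46, 49), (49, 50, 51), (49, 48
[... 224 characters left out ...]
, 83), (108, 100, 99), (107, 97, 99), (110, 102, 102), (114, 103, 103), (120, 112, 109), (124, 122, 82), (129, 132, 37), (136, 139, 14), (137, 141, 23), (133, 137, 7), (137, 139, 15), (135, 140, 18), (135, 137, 6), (134, 127, 36), (129, 117, 89), (127, 116, 115), (118, 112, 111), (118, 107, 111), (115, 105, 103), (111, 103, 104), (98, 87, 88), (93, 88, 87), (103, 94, 97), (97, 87, 89), (94, 90, 90), (84, 81, 77), (87, 83, 79), (74, 67, 67), (67, 60, 60), (52, 48, 50), (40, 38, 37), (25, 26, 27), (29, 33, 34), (32, 35, 30), (31, 34, 36), (29, 28, 30), (30, 34, 32), (16, 20, 28), (25, 25, 27), (39, 34, 40), (30, 25, 28), (26, 31, 27), (17, 22, 21), (46, 49, 43), (47, 48, 48), (43, 45, 40)]
220
```

View pics/w1c.png

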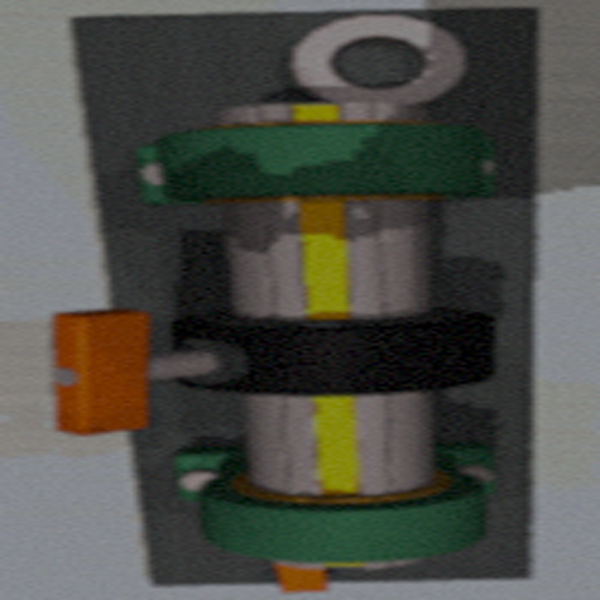

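```bash
python3 - <<'E'
from h import *
st=bot.get_state();s=bot.snapshot('wrist')
zA=0.091
P=[]
for r,(l,rr),(f1,f2) in [(130,(267.0,309.0),(282.3,292.2)),(210,(271.8,310),(285.2,294.2))]:
    # work in y-z plane perpendicular to shaft(~x)
    o,d1=ray(s,(l,r),st);_,d2=ray(s,(rr,r),st)
    a1=np.arctan2(d1[1],-d1[2]);a2=np.arctan2(d2[1],-d2[2])
    am=(a1+a2)/2; y=o[1]+np.tan(am)*(o[2]-zA)
    rad=np.sin(abs(a2-a1)/2)*(o[2]-zA)/np.cos(am)
    o,df1=ray(s,(f1,r),st);_,df2=ray(s,(f2,r),st)
    ph=0
    for i in range(20):
        ys=[o[1]+d[1]/-d[2]*(o[2]-(zA+.021*np.cos(ph))) for d in(df1,df2)]
        ph=np.arcsin((np.mean(ys)-y)/.021)
    x=o[0]+d1[0]/-d1[2]*(o[2]-zA)
    print('row',r,'x',x,'axis y',y,'rad',rad,'flat phi(+y)',ph,'width',ys,o)
    P.append((x,y))
print('axis slope dy/dx',(P[1][1]-P[0][1])/(P[1][0]-P[0][0]))
for t,z in [('bar_top',.091+.086*np.cos(.77)),('screw',.091+.076*np.cos(.77)),('boss',.091+.046*np.cos(.77)),('collar',.091)]:
    x=bot.tip_of(s,t)[0]['location'];print(t,x,onz(s,x,z,st))
for c in [(236,37),(332,34),(330,271),(251,274)]: print(c,onz(s,c,.018,st))
E
```

```text
row 130 x 0.5255132595044163 axis y 0.003330179886898677 rad 0.025138136523190174 flat phi(+y) -0.07348199144444371 width [np.float64(-0.0038295727013265557), np.float64(0.007406465499811136)] [ 0.51168489 -0.0101315   0.47563543]
row 210 x 0.6252893925531411 axis y 0.013120632672614723 rad 0.024546571446519148 flat phi(+y) -0.12630259309649483 width [np.float64(0.004984477585669934), np.float64(0.015966171362174514)] [ 0.51168489 -0.0101315   0.47563543]
axis slope dy/dx 0.09812419550209432
bar_top [235.0, 186.5] [ 0.58312266 -0.05134326  0.15274032]
screw [243.9, 183.4] [ 0.58079552 -0.04271735  0.14556121]
boss [261.0, 183.0] [ 0.58381661 -0.02522241  0.12402389]
collar [289.2, 174.6] [0.57808913 0.00815821 0.091     ]
(236, 37) [ 0.41116355 -0.06994626  0.018     ]
(332, 34) [0.40057839 0.05653628 0.018     ]
(330, 271) [0.74560246 0.08790465 0.018     ]
(251, 274) [ 0.75735862 -0.04052594  0.018     ]
```

```bash
python3 -m jog '{"delta_pos":[[0.001,-0.034,-0.02],[0,0,-0.04],[0,0,-0.04],[0,0,-0.03],[0,0,0]],"turn":[0.03,0,0,0,0],"jaw":[0.6,0.6,0.6,0.6,0.6]}' 20; python3 - <<'E'
from h import *
st=bot.get_state();print(st['q'],st['position'],st['eef_rot'],st['ft_force'],st['finger_gap'],st['t'])
s=bot.snapshot('wrist');save(s,'w2.png')
for t in ['boss','bar_top','screw']:
    print(t,[(x['location'],x['conf']) for x in bot.tip_of(s,t)[:2]])
for t,z in [('bar_top',.091+.086*np.cos(.77)),('screw',.091+.076*np.cos(.77))]:
    x=bot.tip_of(s,t)
    if x: print(t,onz(s,x[0]['location'],z,st))
E
```

```text
t: 3.85
position: [0.5824, -0.0407, 0.203]
eef_rot: [0.011, -0.042, 0.999, 0.004]
ft_force: [-0.0, -0.6, -0.1]
finger_gap: 0.0511
[ 0.48811675  0.5532687  -0.7483272   1.94115106  0.50514475  0.81680299
  1.12159029] [ 0.58242795 -0.04074392  0.20304926] [ 0.01136855 -0.04207222  0.99904146  0.0041048 ] [-0.0347977  -0.56608906 -0.13369173] 0.05112367943658352 3.85
boss [([301.1, 212.2], 0.72)]
bar_top [([261.4, 228.5], 0.79)]
screw [([273.7, 223.9], 0.75)]
bar_top [ 0.58363923 -0.05221384  0.15274032]
screw [ 0.58233826 -0.04436554  0.14556121]
```

View pics/w2.png

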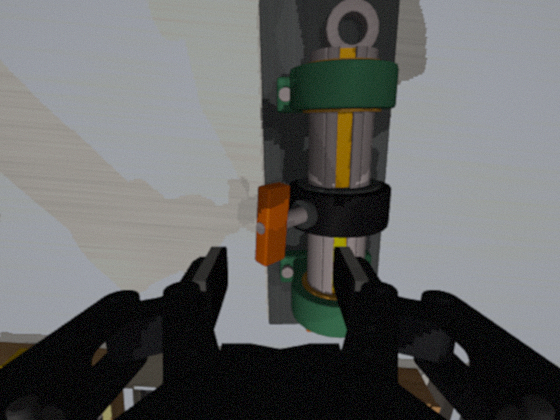

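```bash
python3 -m jog '{"delta_pos":[[0,0,-0.03],[0,0,-0.02],[0,0,-0.012],[0,0,0]],"turn":[0,0,0,0],"jaw":[0.6,0.6,0.6,0.6]}' 20; python3 - <<'E'
from h import *
s=bot.snapshot('scene');cv2.imwrite('pics/s3.png',cv2.resize(s['img'][120:280,190:400,::-1],None,fx=3.7,fy=3.7,interpolation=cv2.INTER_CUBIC))
s=bot.snapshot('wrist');save(s,'w3.png')
E
```

```text
t: 4.55
position: [0.5888, -0.0401, 0.1502]
eef_rot: [0.021, -0.041, 0.999, 0.003]
ft_force: [0.5, -0.5, 0.3]
finger_gap: 0.0511
```

View pics/s3.png

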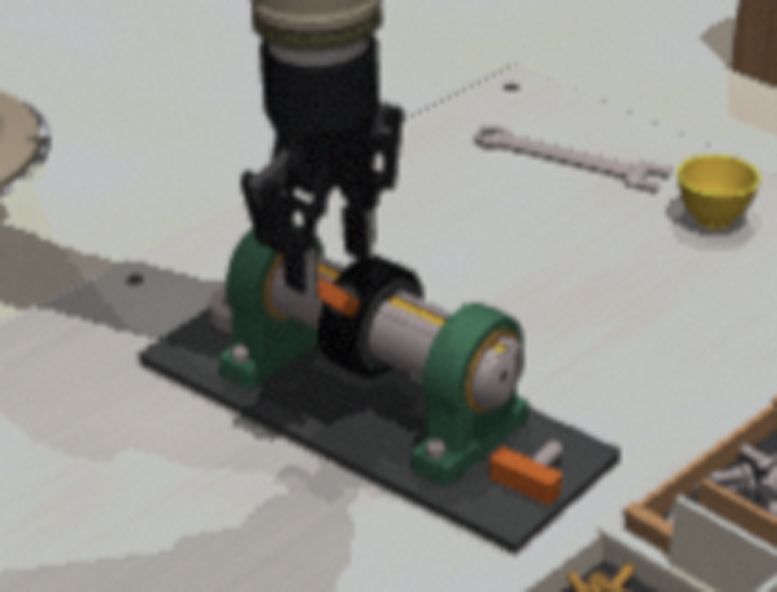

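View pics/w3.png

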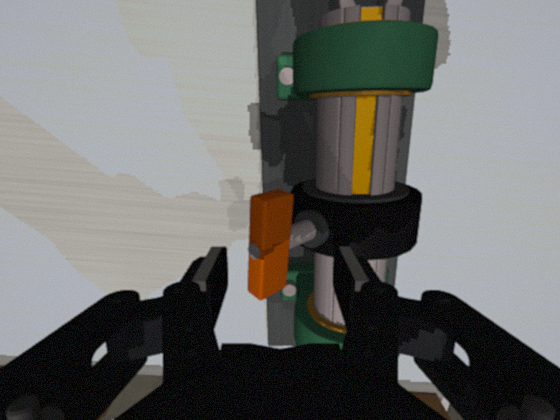

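```bash
python3 - <<'E'
from h import *
st=bot.get_state();print(st['q'],st['dq'],st['position'],st['ft_force'],st['joint_efforts'])
M=Rq(st['eef_rot']).as_matrix();print(M)
E
```

```text
[ 0.43727354  0.61081151 -0.68495961  1.98681157  0.59492854  0.70194544
  1.04131389] [ 3.30257991e-03 -7.44781195e-03 -5.30222729e-03 -5.71598088e-03
 -1.09483257e-03  5.11525868e-05  3.79815998e-04] [ 0.58952322 -0.03986099  0.1515307 ] [0.25981076 0.60971835 0.56659445] [-2.57760688e-02 -6.43759775e+01 -9.05665666e+00 -1.79506570e+01
  1.15829911e-01 -1.95941026e-01 -4.49742330e-02]
[[-0.99562277 -0.08288942  0.04318141]
 [-0.08265037  0.9965519   0.00729526]
 [-0.04363722  0.00369437 -0.99904061]]
```

```bash
python3 -m jog '{"delta_pos":[[-0.005,0,-0.005],[-0.002,0,-0.003]],"turn":[0,0],"jaw":[0.6,0.6]}' 20; python3 -m jog '{"delta_pos":[[0,0.002,0],[0,0.002,0]],"turn":[0,0],"jaw":[0.6,0.6]}'; python3 -c "
from h import *
st=bot.get_state();print(st['q'],st['position'],Rq(st['eef_rot']).as_matrix()[:,2])"
```

```text
t: 4.85
position: [0.5834, -0.0397, 0.1452]
eef_rot: [0.023, -0.041, 0.999, 0.003]
ft_force: [0.4, -0.1, 0.1]
finger_gap: 0.0513
t: 5.05
position: [0.583, -0.0359, 0.1455]
eef_rot: [0.024, -0.041, 0.999, 0.002]
ft_force: [0.0, 0.4, 0.3]
finger_gap: 0.0512
[ 0.42539075  0.60923936 -0.67525629  2.00953404  0.60841617  0.67662479
  1.01774499] [ 0.5829948  -0.03588907  0.1454931 ] [ 0.04681338  0.00671166 -0.9988811 ]
```

```bash
python3 -m jog '{"delta_pos":[[-0.001,0,-0.003],[0,0,-0.003]],"turn":[0,0],"jaw":[0.6,0.6]}' 20; python3 -m jog '{"delta_pos":[[0,0.002,0],[0,0.002,0]],"turn":[0,0],"jaw":[0.6,0.6]}'; python3 -m jog '{"delta_pos":[[0,0.002,0],[0,0.002,0]],"turn":[0,0],"jaw":[0.6,0.6]}'
```

```text
t: 5.25
position: [0.5824, -0.0354, 0.1399]
eef_rot: [0.024, -0.041, 0.999, 0.002]
ft_force: [0.9, 0.1, 0.1]
finger_gap: 0.0512
t: 5.45
position: [0.5822, -0.0316, 0.1393]
eef_rot: [0.024, -0.041, 0.999, 0.002]
ft_force: [0.5, -3.8, 1.9]
finger_gap: 0.0512
t: 5.65
position: [0.5823, -0.0311, 0.1393]
eef_rot: [0.023, -0.04, 0.999, -0.0]
ft_force: [0.1, -6.6, 2.7]
finger_gap: 0.051
```

```bash
python3 -m jog '{"delta_pos":[[0,0.0025,0],[0,0.0025,0]],"turn":[0,0],"jaw":[0.6,0.6]}'; python3 -m jog '{"delta_pos":[[0,0.003,0],[0,0.003,0]],"turn":[0,0],"jaw":[0.6,0.6]}'
```

```text
t: 5.85
position: [0.5823, -0.0309, 0.1394]
eef_rot: [0.023, -0.038, 0.999, -0.004]
ft_force: [-0.3, -8.2, 2.6]
finger_gap: 0.0513
t: 6.05
position: [0.5824, -0.0307, 0.1395]
eef_rot: [0.022, -0.035, 0.999, -0.008]
ft_force: [1.6, -9.2, 1.4]
finger_gap: 0.0513
```

```bash
python3 - <<'E'
from h import *
s=bot.snapshot('scene');cv2.imwrite('pics/s4.png',cv2.resize(s['img'][150:250,230:350,::-1],None,fx=6,fy=6,interpolation=cv2.INTER_CUBIC))
s=bot.snapshot('wrist');save(s,'w4.png');st=bot.get_state();print(st['ft_force'],st['wrist_torque'],st['position'],Rq(st['eef_rot']).as_matrix()[:,2])
E
```

```text
[ 1.3775291  -8.36888307  2.75131787] [-2.03392649 -0.10226214 -0.14403392] [ 0.58241655 -0.0306068   0.13951876] [ 0.0440702  -0.01394159 -0.99893115]
```

View pics/s4.png

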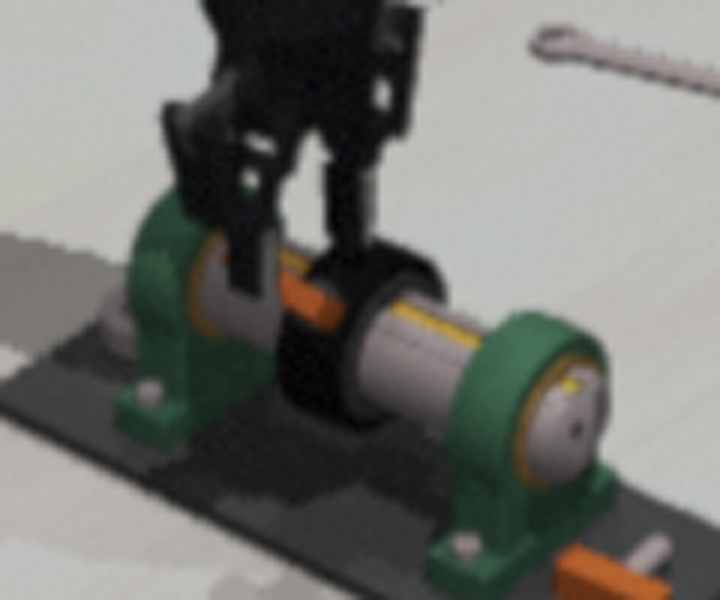

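View pics/w4.png

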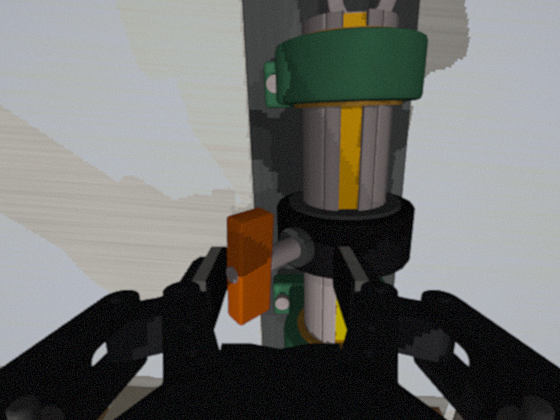

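```bash
python3 -m jog '{"delta_pos":[[0,0.003,0.002]],"turn":[0],"jaw":[0.6]}'; python3 -m jog '{"delta_pos":[[0,0.003,0.003]],"turn":[0],"jaw":[0.6]}'; python3 -m jog '{"delta_pos":[[0,0.003,0.003]],"turn":[0],"jaw":[0.6]}'
```

```text
t: 6.25
position: [0.5823, -0.0299, 0.1412]
eef_rot: [0.021, -0.034, 0.999, -0.009]
ft_force: [0.7, -3.5, -2.9]
finger_gap: 0.0513
t: 6.35
position: [0.5819, -0.0282, 0.1439]
eef_rot: [0.021, -0.033, 0.999, -0.01]
ft_force: [0.5, -4.9, -2.6]
finger_gap: 0.0514
t: 6.45
position: [0.5817, -0.0263, 0.1467]
eef_rot: [0.02, -0.033, 0.999, -0.011]
ft_force: [-0.0, -5.0, -2.7]
finger_gap: 0.0511
```

```bash
python3 -m jog '{"delta_pos":[[0,0.0035,0.0015],[0,0.0035,0.0015]],"turn":[0,0],"jaw":[0.6,0.6]}'; python3 -m jog '{"delta_pos":[[0,0.0035,0.0015],[0,0.0035,0.0015]],"turn":[0,0],"jaw":[0.6,0.6]}'; python3 - <<'E'
from h import *
st=bot.get_state();s=bot.snapshot('wrist');save(s,'w5.png');print(Rq(st['eef_rot']).as_matrix()[:,2],st['wrist_torque'])
for t in ['boss','bar_top','screw']:
    print(t,[(x['location'],x['conf']) for x in bot.tip_of(s,t)[:2]])
E
```

```text
t: 6.65
position: [0.5813, -0.0225, 0.1499]
eef_rot: [0.019, -0.032, 0.999, -0.013]
ft_force: [0.4, -8.3, 0.3]
finger_gap: 0.051
t: 6.85
position: [0.581, -0.0188, 0.153]
eef_rot: [0.018, -0.03, 0.999, -0.015]
ft_force: [0.2, -7.1, 1.2]
finger_gap: 0.0512
[ 0.03777148 -0.02962064 -0.9988473 ] [-1.36962102  0.01668595 -0.02607532]
boss [([283.1, 243.8], 0.66)]
bar_top [([235.3, 272.0], 0.65)]
screw [([251.0, 264.4], 0.69)]
```

View pics/w5.png

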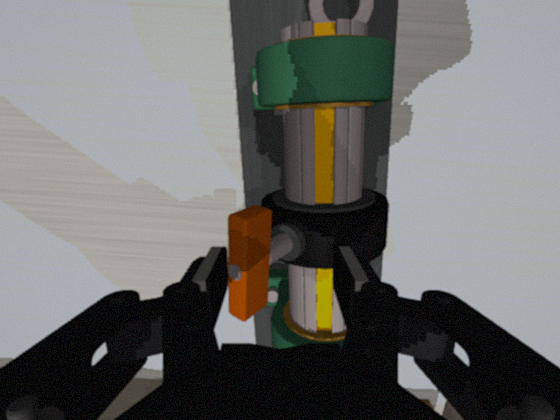

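```bash
cat >> h.py <<'E'
from scipy.optimize import least_squares
C0=np.array([.578,.0084,.091]);PSI=.09
N=np.array([-np.sin(PSI),np.cos(PSI),0])
def lean(s,st,free=True):
    obs=[]
    for t,r in [('bar_top',.086),('screw',.076),('boss',.046)]:
        x=bot.tip_of(s,t)
        if x: obs.append((r,np.array(x[0]['location']),x[0]['conf']))
    def f(p):
        d=-np.sin(p[0])*N+np.array([0,0,np.cos(p[0])])
        return np.concatenate([(proj(s,C0+np.array([p[1],0,0])+r*d,st)-u)*c for r,u,c in obs])
    r=least_squares(f,[.5,0]);return r.x,np.abs(r.fun).max(),len(obs)
E
python3 - <<'E'
from h import *
st=bot.get_state();s=bot.snapshot('wrist');print(lean(s,st))
E
python3 -m jog '{"delta_pos":[[0,0.0035,0.001],[0,0.0035,0.001]],"turn":[0,0],"jaw":[0.6,0.6]}'; python3 -m jog '{"delta_pos":[[0,0.0035,0.001],[0,0.0035,0.001]],"turn":[0,0],"jaw":[0.6,0.6]}'; python3 - <<'E'
from h import *
st=bot.get_state();s=bot.snapshot('wrist');print(lean(s,st),st['ft_force'])
E
```

```text
(array([ 5.75718493e-01, -3.38360256e-04]), np.float64(2.093227331789436), 3)
t: 7.45
position: [0.5809, -0.0142, 0.1557]
eef_rot: [0.018, -0.029, 0.999, -0.017]
ft_force: [-0.5, -6.3, 4.5]
finger_gap: 0.0512
t: 7.65
position: [0.5806, -0.0103, 0.1582]
eef_rot: [0.018, -0.028, 0.999, -0.02]
ft_force: [-1.4, -7.5, 3.4]
finger_gap: 0.0513
(array([4.70107615e-01, 1.85236284e-04]), np.float64(1.9690917900069984), 3) [-1.44799074 -7.54097981  3.42798882]
```

```bash
python3 -m jog '{"delta_pos":[[0,-0.003,0],[0,0,-0.008],[0,0,-0.004]],"turn":[0,0,0],"jaw":[0.6,0.6,0.6]}';  python3 -m jog '{"delta_pos":[[0,0.003,0],[0,0.003,0.001]],"turn":[0,0],"jaw":[0.6,0.6]}'; python3 -m jog '{"delta_pos":[[0,0.003,0.001]],"turn":[0],"jaw":[0.6]}'; python3 -m jog '{"delta_pos":[[0,0.003,0.001]],"turn":[0],"jaw":[0.6]}'; python3 - <<'E'
from h import *
st=bot.get_state();s=bot.snapshot('wrist');print(lean(s,st),st['ft_force'])
E
```

```text
t: 8.15
position: [0.5811, -0.0117, 0.1464]
eef_rot: [0.019, -0.029, 0.999, -0.019]
ft_force: [-0.6, -1.2, 1.2]
finger_gap: 0.0513
t: 8.35
position: [0.5809, -0.0096, 0.1465]
eef_rot: [0.018, -0.027, 0.999, -0.022]
ft_force: [-0.7, -4.3, 3.1]
finger_gap: 0.0514
t: 8.45
position: [0.5808, -0.0076, 0.1473]
eef_rot: [0.017, -0.027, 0.999, -0.022]
ft_force: [-1.0, -5.0, 3.1]
finger_gap: 0.0509
t: 8.55
position: [0.5806, -0.0059, 0.148]
eef_rot: [0.017, -0.026, 0.999, -0.023]
ft_force: [-1.5, -5.1, 3.8]
finger_gap: 0.0514
(array([ 0.40529932, -0.0007206 ]), np.float64(1.6083545936883115), 3) [-1.47395922 -5.11411508  3.83313663]
```

```bash
python3 -m jog '{"delta_pos":[[0,0.003,0.001]],"turn":[0],"jaw":[0.6]}'; python3 -m jog '{"delta_pos":[[0,0.003,0.001]],"turn":[0],"jaw":[0.6]}'; python3 -m jog '{"delta_pos":[[0,0.003,0.001]],"turn":[0],"jaw":[0.6]}';  python3 - <<'E'
from h import *
st=bot.get_state();s=bot.snapshot('wrist');print(lean(s,st),st['ft_force'])
E
```

```text
t: 8.85
position: [0.5805, -0.0025, 0.1489]
eef_rot: [0.017, -0.026, 0.999, -0.023]
ft_force: [-0.9, -7.0, 4.5]
finger_gap: 0.0515
t: 8.95
position: [0.5803, -0.0003, 0.1498]
eef_rot: [0.016, -0.026, 0.999, -0.024]
ft_force: [0.8, -3.9, 2.6]
finger_gap: 0.0513
t: 9.05
position: [0.5801, 0.0017, 0.1507]
eef_rot: [0.016, -0.026, 0.999, -0.024]
ft_force: [0.2, -6.9, 2.0]
finger_gap: 0.0514
(array([ 2.97960259e-01, -1.31348053e-04]), np.float64(0.6197220439222678), 3) [ 0.23187582 -6.93285615  2.03332879]
```

Near the flat now; single small rows.

```bash
python3 -m jog '{"delta_pos":[[0,0.002,0]],"turn":[0],"jaw":[0.6]}'; python3 -m jog '{"delta_pos":[[0,0.002,0]],"turn":[0],"jaw":[0.6]}';   python3 - <<'E'
from h import *
st=bot.get_state();s=bot.snapshot('wrist');print(lean(s,st),st['ft_force']);save(s,'w6.png')
E
```

```text
t: 9.35
position: [0.5801, 0.0043, 0.1507]
eef_rot: [0.016, -0.026, 0.999, -0.024]
ft_force: [-0.3, -2.4, 1.0]
finger_gap: 0.0514
t: 9.45
position: [0.5801, 0.0067, 0.1507]
eef_rot: [0.016, -0.026, 0.999, -0.024]
ft_force: [-0.3, -1.1, 2.0]
finger_gap: 0.0515
(array([2.40249596e-01, 1.71304675e-04]), np.float64(1.3724241727558888), 3) [-0.32797331 -1.11527005  1.97674312]
```

View pics/w6.png

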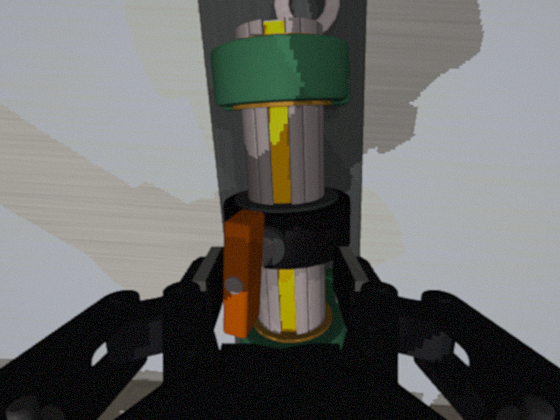

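```bash
python3 -m jog '{"delta_pos":[[0,0.0,0]],"turn":[0],"jaw":[0.6]}';   python3 - <<'E'
from h import *
st=bot.get_state();s=bot.snapshot('wrist');print(lean(s,st),st['position'],st['ft_force'])
E
python3 -m jog '{"delta_pos":[[0,0.0015,0]],"turn":[0],"jaw":[0.6]}'; python3 - <<'E'
from h import *
st=bot.get_state();s=bot.snapshot('wrist');print(lean(s,st),st['position'],st['ft_force'])
E
```

```text
t: 9.75
position: [0.5803, 0.0079, 0.1506]
eef_rot: [0.016, -0.027, 0.999, -0.023]
ft_force: [-0.2, 0.8, 0.3]
finger_gap: 0.0513
(array([ 0.11402853, -0.00062237]), np.float64(0.9354693425468565), 3) [0.58027573 0.00789034 0.15058382] [-0.16481153  0.75817996  0.2856202 ]
t: 10.05
position: [0.5802, 0.0089, 0.1506]
eef_rot: [0.016, -0.026, 0.999, -0.023]
ft_force: [0.9, 1.1, -0.1]
finger_gap: 0.051
(array([ 0.11952277, -0.00042764]), np.float64(2.5338021280944076), 3) [0.5802471  0.0089073  0.15056205] [ 0.89670383  1.09194767 -0.11547294]
```

```bash
python3 -m jog '{"delta_pos":[[0,0,0.03],[0,0,0.03],[0.03,0.035,0.005],[0.03,0.035,0],[0.03,0.03,0],[0,0,-0.03],[0,0,-0.03],[0,0,0]],"turn":[0,0,0,0,0,0,0,0],"jaw":[0.6,0.6,0.6,0.6,0.6,0.6,0.6,0.6]}'; python3 - <<'E'
from h import *
st=bot.get_state();s=bot.snapshot('wrist');print(st['q'],st['position'],st['ft_force'],Rq(st['eef_rot']).as_matrix()[:,2]);save(s,'w7.png');print(lean(s,st))
E
```

```text
t: 11.05
position: [0.6733, 0.1114, 0.1579]
eef_rot: [0.017, -0.024, 0.999, -0.023]
ft_force: [-0.7, -0.2, 0.1]
finger_gap: 0.0512
[ 0.12267279  0.69282682 -0.63486828  1.76006975  0.59641319  0.87011138
  0.8201231 ] [0.67333552 0.1113798  0.15785828] [-0.74403879 -0.19882041  0.1159632 ] [ 0.03501291 -0.04533415 -0.99835811]
(array([0.09228567, 0.00029559]), np.float64(1.722533496716086), 2)
```

View pics/w7.png

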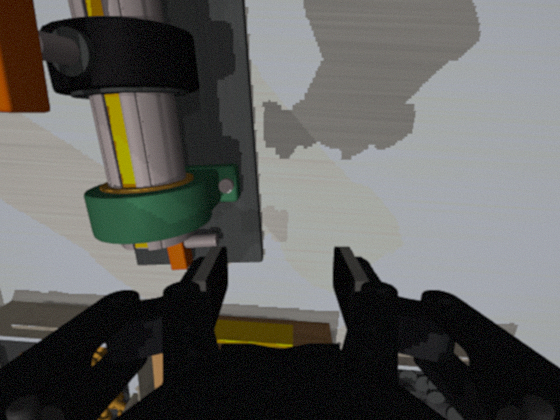

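```bash
python3 -m jog '{"delta_pos":[[-0.003,0,-0.03],[-0.002,0,-0.03],[0,0,-0.008],[0,-0.008,0],[0,-0.008,0],[0,-0.008,0]],"turn":[0,0,0,0,0,0],"jaw":[0.6,0.6,0.6,0.6,0.6,0.6]}'; python3 -c "
from h import *
st=bot.get_state();print(st['ft_force'],Rq(st['eef_rot']).as_matrix()[:,2])"
```

```text
t: 11.85
position: [0.6754, 0.086, 0.1041]
eef_rot: [0.027, -0.022, 0.999, -0.022]
ft_force: [0.1, 9.3, 0.7]
finger_gap: 0.0511
[0.0824399  9.32904905 0.68456995] [ 0.0556599  -0.04186573 -0.99757167]
```

```bash
python3 -m jog '{"delta_pos":[[0,-0.006,0],[0,-0.006,0],[0,-0.006,0],[0,-0.006,0]],"turn":[0,0,0,0],"jaw":[0.6,0.6,0.6,0.6]}'; python3 -c "
from h import *
st=bot.get_state();print(st['ft_force'],Rq(st['eef_rot']).as_matrix()[:,2])"
```

```text
t: 12.25
position: [0.6774, 0.0808, 0.1122]
eef_rot: [0.034, -0.027, 0.999, -0.006]
ft_force: [-1.5, 11.7, 1.6]
finger_gap: 0.0512
[-1.45259619 11.70619516  1.55427293] [ 0.06861174 -0.01055479 -0.9975876 ]
```

```bash
python3 -m jog '{"delta_pos":[[-0.002,-0.006,-0.004],[-0.002,-0.006,-0.004],[-0.002,-0.006,-0.004],[-0.002,-0.006,-0.004]],"turn":[0,0,0,0],"jaw":[0.6,0.6,0.6,0.6]}'; python3 -c "
from h import *
st=bot.get_state();print(st['ft_force'],Rq(st['eef_rot']).as_matrix()[:,2])"
```

```text
t: 12.65
position: [0.6772, 0.0807, 0.113]
eef_rot: [0.049, -0.033, 0.998, 0.011]
ft_force: [-3.3, 14.0, 13.5]
finger_gap: 0.0513
[-3.33153846 14.01240464 13.47013565] [ 0.09719866  0.02427759 -0.99496885]
```

```bash
python3 -m jog '{"delta_pos":[[0,-0.006,0.001],[0,-0.006,0.001],[0,-0.006,0],[0,-0.006,0]],"turn":[0,0,0,0],"jaw":[0.6,0.6,0.6,0.6]}'; python3 -c "
from h import *
st=bot.get_state();print(st['ft_force'],Rq(st['eef_rot']).as_matrix())"
```

```text
t: 13.05
position: [0.6807, 0.0681, 0.1249]
eef_rot: [0.057, -0.038, 0.997, 0.019]
ft_force: [-0.9, 6.8, 3.6]
finger_gap: 0.0514
[-0.88266569  6.76028411  3.57104094] [[-0.99069391 -0.07700176  0.11223327]
 [-0.07265217  0.99645785  0.04234881]
 [-0.11509665  0.03380072 -0.99277906]]
```

```bash
python3 -m jog '{"delta_pos":[[0,0.03,0],[0,0.01,0],[-0.03,0,0],[-0.025,0,-0.01],[0,0,-0.015],[0,-0.012,-0.005],[0,-0.01,0]],"turn":[0,0,0,0,0,0,0],"jaw":[0.6,0.6,0.6,0.6,0.6,0.6,0.6]}'; python3 - <<'E'
from h import *
st=bot.get_state();s=bot.snapshot('wrist');print(st['ft_force'],Rq(st['eef_rot']).as_matrix()[:,2]);save(s,'w8.png')
E
```

```text
t: 13.75
position: [0.6296, 0.0823, 0.1019]
eef_rot: [0.063, -0.036, 0.997, 0.019]
ft_force: [0.1, -1.2, -0.3]
finger_gap: 0.0512
[ 0.10251545 -1.16725477 -0.26139214] [ 0.12518561  0.04220039 -0.99123544]
```

View pics/w8.png

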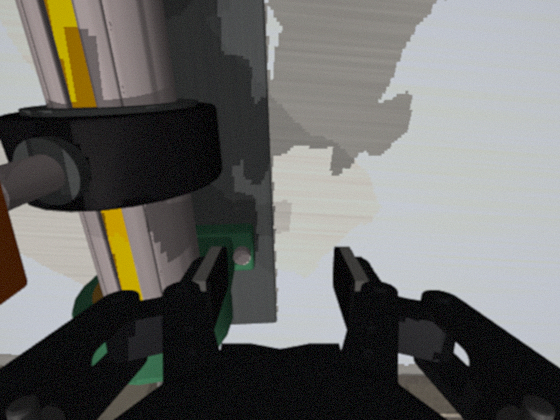

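```bash
python3 -m jog '{"delta_pos":[[0.007,0,0],[0.007,0,0],[0.007,0,0],[0.007,0,0]],"turn":[0,0,0,0],"jaw":[0.6,0.6,0.6,0.6]}'; python3 - <<'E'
from h import *
st=bot.get_state();print(st['ft_force'],Rq(st['eef_rot']).as_matrix()[:,:])
E
```

```text
t: 14.2
position: [0.6389, 0.0751, 0.0985]
eef_rot: [0.044, -0.031, 0.998, 0.012]
ft_force: [-26.8, -0.9, 17.1]
finger_gap: 0.0512
[-26.77050708  -0.91468089  17.10526963] [[-0.99418794 -0.06299737  0.08730213]
 [-0.06080609  0.99776963  0.02753865]
 [-0.08884228  0.02207009 -0.99580117]]
```

```bash
python3 -m jog '{"delta_pos":[[0.006,0.001,0.003],[0.006,0.001,0.003],[0.006,0.001,0.003],[0.006,0.001,0.003]],"turn":[0,0,0,0],"jaw":[0.6,0.6,0.6,0.6]}'; python3 - <<'E'
from h import *
st=bot.get_state();print(st['ft_force'],Rq(st['eef_rot']).as_matrix()[:,:])
E
```

```text
t: 14.6
position: [0.6383, 0.0747, 0.0994]
eef_rot: [0.017, -0.029, 0.999, 0.008]
ft_force: [-16.4, 0.5, -7.2]
finger_gap: 0.0514
[-16.41213347   0.46874406  -7.19430942] [[-0.9977319  -0.0582076   0.03380734]
 [-0.05768533  0.99820297  0.0162246 ]
 [-0.03469098  0.01423761 -0.99929667]]
```

```bash
python3 -m jog '{"delta_pos":[[0.006,0.001,0.002],[0.006,0.001,0.002],[-0.01,0.01,0],[0,0.01,0.04],[0,0,0.04],[0,0,0.04],[-0.02,-0.035,0],[-0.025,-0.04,0]],"turn":[0,0,0,0,0,0,0,0],"jaw":[0.6,0.6,0.6,0.6,0.6,0.6,0.6,0.6]}'; python3 - <<'E'
from h import *
st=bot.get_state();s=bot.snapshot('wrist');print(st['ft_force'],Rq(st['eef_rot']).as_matrix()[:,:],lean(s,st));save(s,'w9.png')
for t in ['screw','bar_top']:
  o=bot.outline_of(s,t)
  if o: print(t,o[0]['conf'],o[0]['rect'],cv2.minAreaRect(np.argwhere(o[0]['region'])[:,::-1].astype(np.float32)))
E
```

```text
t: 15.4
position: [0.5868, 0.0276, 0.2249]
eef_rot: [0.005, -0.032, 0.999, 0.01]
ft_force: [-0.2, -1.5, -0.2]
finger_gap: 0.051
[-0.22666278 -1.49906373 -0.1584631 ] [[-0.99795072 -0.06328603  0.00944619]
 [-0.06309344  0.99781793  0.01945733]
 [-0.01065696  0.01882147 -0.99976606]] (array([ 0.12717825, -0.00077717]), np.float64(2.4303226758631027), 3)
screw 0.62 [223.6, 168.6, 251.8, 255.8] ((237.75477600097656, 211.51541137695312), (28.177806854248047, 87.02269744873047), 1.1691392660140991)
bar_top 0.76 [225.0, 168.0, 254.0, 255.0] ((238.29232788085938, 211.6916961669922), (28.53718376159668, 87.29019927978516), 2.290609836578369)
```

View pics/w9.png

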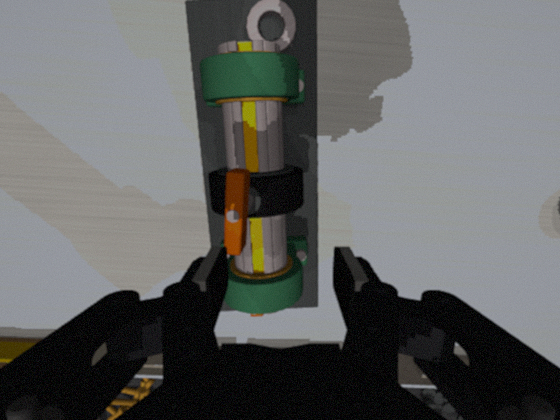

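```bash
python3 - <<'E'
import cv2
a=cv2.imread('pics/w9.png')
cv2.imwrite('pics/w9c.png',cv2.resize(a[160:265,205:310],None,fx=5.7,fy=5.7,interpolation=cv2.INTER_CUBIC))
E
```

```text
(no output)
```

View pics/w9c.png

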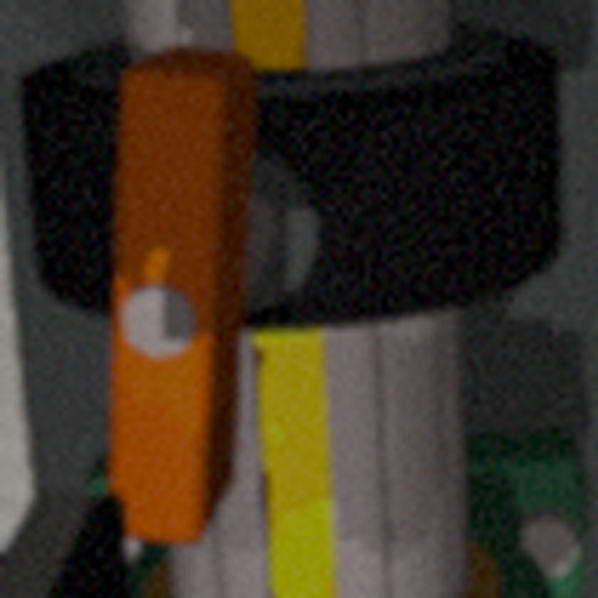

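```bash
python3 - <<'E'
from h import *
st=bot.get_state();s=bot.snapshot('wrist')
z=.091+.086*np.cos(.115)
a=onz(s,(235.2,173.2),z,st);b=onz(s,(233.1,253.9),z,st);c=onz(s,(232.7,216.5),z,st)
print(a,b,c,'bar dir',np.arctan2(b[1]-a[1],b[0]-a[0]),np.linalg.norm(b-a))
print('tool x dir',Rq(st['eef_rot']).as_matrix()[:2,0],st['position'],st['q'])
E
```

```text
[ 0.55096193 -0.00061846  0.17643195] [ 0.60425855 -0.00076431  0.17643195] [ 0.57864549 -0.00155951  0.17643195] bar dir -0.00273664444169191 0.05329682267907431
tool x dir [-0.99806622 -0.06158185] [0.58654402 0.02784312 0.22384246] [ 0.39246445  0.54215072 -0.77433578  1.90306522  0.4673827   0.87464072
  1.01934706]
```

```bash
python3 -m jog '{"delta_pos":[[-0.008,-0.027,0],[0,0,-0.025],[0,0,-0.025],[0,0,-0.015],[0,0,0]],"turn":[-0.065,0,0,0,0],"jaw":[0.6,0.6,0.6,0.6,0.6]}' 20; python3 - <<'E'
from h import *
st=bot.get_state();s=bot.snapshot('wrist');print(st['position'],st['ft_force'],Rq(st['eef_rot']).as_matrix());save(s,'w10.png')
E
```

```text
t: 16.25
position: [0.5821, 0.0079, 0.1566]
eef_rot: [0.006, -0.002, 1.0, 0.012]
ft_force: [0.2, 0.3, 0.7]
finger_gap: 0.0512
[0.58206124 0.00785949 0.15664568] [0.16282597 0.2875461  0.68166768] [[-0.99993153 -0.00351021  0.01116268]
 [-0.00324623  0.9997167   0.02357935]
 [-0.01124229  0.02354149 -0.99965965]]
```

View pics/w10.png

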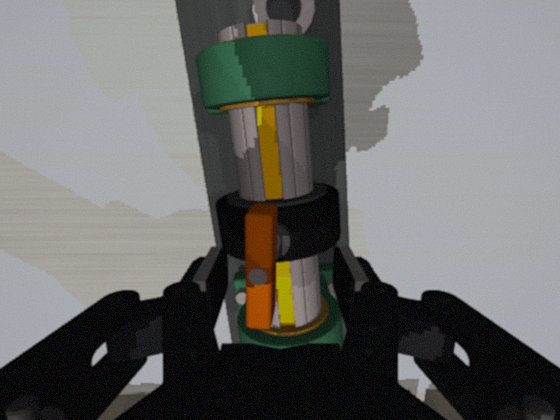

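```bash
python3 -m jog '{"delta_pos":[[-0.003,-0.0075,-0.009],[0,0,0]],"turn":[0,0],"jaw":[0.35,0.35]}' 20; python3 - <<'E'
from h import *
st=bot.get_state();s=bot.snapshot('wrist');print(st['position'],st['ft_force'],st['wrist_torque'],Rq(st['eef_rot']).as_matrix()[:,2]);save(s,'w11.png')
E
```

```text
t: 16.5
position: [0.5804, 0.0017, 0.149]
eef_rot: [0.007, -0.003, 1.0, 0.012]
ft_force: [0.5, -1.1, 0.4]
finger_gap: 0.03
[0.58043609 0.00170474 0.14903803] [ 0.50684003 -1.09860605  0.40639358] [ 0.02002677 -0.01913836 -0.04252204] [ 0.01377896  0.02450773 -0.99960468]
```

View pics/w11.png

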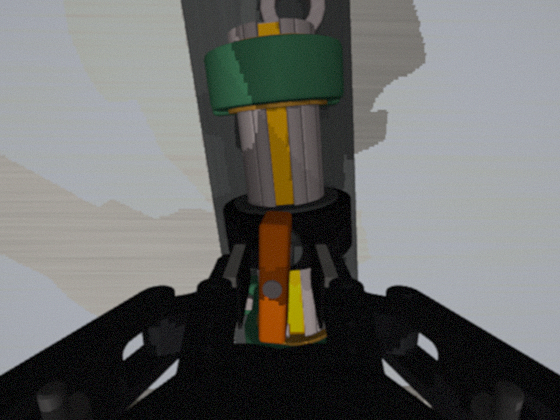

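```bash
python3 -m jog '{"delta_pos":[[-0.001,-0.0015,-0.001],[0,0,0]],"turn":[0,0],"jaw":[0.2,0.2]}' 20; python3 -m jog '{"delta_pos":[[0,0,0],[0,0,0]],"turn":[0,0],"jaw":[0.1,0.1]}' 20; python3 - <<'E'
from h import *
st=bot.get_state();s=bot.snapshot('wrist');print(st['position'],st['ft_force'],st['wrist_torque'],Rq(st['eef_rot']).as_matrix()[:,2],lean(s,st));save(s,'w12.png')
E
```

```text
t: 16.75
position: [0.5807, 0.0011, 0.1499]
eef_rot: [0.009, -0.003, 1.0, 0.013]
ft_force: [0.0, 0.0, -0.8]
finger_gap: 0.0168
t: 16.95
position: [0.5806, 0.0018, 0.1504]
eef_rot: [0.009, -0.003, 1.0, 0.013]
ft_force: [-0.4, 0.9, -4.5]
finger_gap: 0.0125
[0.58059713 0.00184669 0.15037547] [-0.37234874  0.86146168 -4.50674834] [ 0.46887508 -0.07114869 -0.14599615] [ 0.01764159  0.02679613 -0.99948524] (array([ 0.09261217, -0.00031144]), np.float64(2.513651517644075), 3)
```

View pics/w12.png

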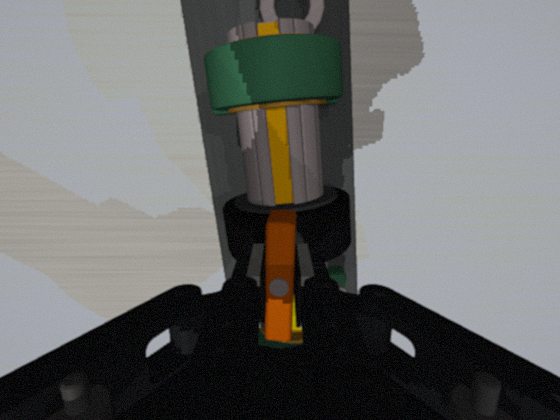

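```bash
python3 -m jog '{"delta_pos":[[-0.0005,0,-0.0004],[-0.0005,0,-0.0004]],"turn":[-0.12,-0.12],"jaw":[0.1,0.1]}' 25; python3 - <<'E'
from h import *
st=bot.get_state();M=Rq(st['eef_rot']).as_matrix();print(st['position'],st['ft_force'],st['wrist_torque'],M[:,2],'yaw',np.arctan2(M[1,0],M[0,0]),st['finger_gap'])
E
```

```text
t: 17.35
position: [0.5804, 0.0024, 0.1499]
eef_rot: [0.011, 0.119, 0.993, 0.013]
ft_force: [1.3, 1.7, -2.3]
finger_gap: 0.0123
[0.58044092 0.00243767 0.1498943 ] [ 1.33005934  1.67930673 -2.32155911] [ 0.56344468 -0.13336187  0.35236462] [ 0.02500179  0.02277885 -0.99942785] yaw 2.9033386037294364 0.012324293914651776
```

```bash
python3 -m jog '{"delta_pos":[[-0.0005,-0.0005,-0.0004],[-0.0005,0,-0.0004],[0,0,-0.0004]],"turn":[-0.14,-0.14,-0.14],"jaw":[0.1,0.1,0.1]}' 25; python3 - <<'E'
from h import *
st=bot.get_state();M=Rq(st['eef_rot']).as_matrix();s=bot.snapshot('wrist');print(st['position'],st['ft_force'],st['wrist_torque'],M[:,2],'yaw',np.arctan2(M[1,0],M[0,0]),st['finger_gap'],lean(s,st));save(s,'w13.png')
E
```

```text
t: 17.65
position: [0.5806, 0.0024, 0.1489]
eef_rot: [0.015, 0.329, 0.944, 0.011]
ft_force: [-0.3, 1.5, -2.1]
finger_gap: 0.0118
[0.58057701 0.00236158 0.14886226] [-0.33071749  1.4790147  -2.08990357] [0.48281792 0.48878487 0.36211274] [ 0.03478238  0.01020919 -0.99934276] yaw 2.470388109439706 0.011804656827633842 (array([ 0.06404219, -0.00133438]), np.float64(1.7164127707448824), 3)
```

View pics/w13.png

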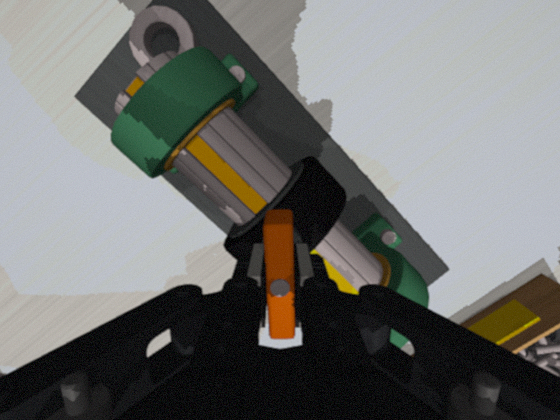

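```bash
python3 -m jog '{"delta_pos":[[0,-0.001,-0.0004],[0,-0.001,-0.0004],[0,0,-0.0004]],"turn":[-0.14,-0.14,-0.14],"jaw":[0.1,0.1,0.1]}' 25; python3 - <<'E'
from h import *
st=bot.get_state();M=Rq(st['eef_rot']).as_matrix();s=bot.snapshot('wrist');print(st['position'],st['ft_force'],st['wrist_torque'],M[:,2],'yaw',np.arctan2(M[1,0],M[0,0]),st['finger_gap'],lean(s,st),st['q'])
E
```

```text
t: 18.15
position: [0.5801, 0.0029, 0.1477]
eef_rot: [0.016, 0.513, 0.858, 0.009]
ft_force: [-0.5, 2.6, -1.1]
finger_gap: 0.0114
[0.58012427 0.00285815 0.14771682] [-0.50326443  2.6043901  -1.14119887] [0.58014114 0.56739782 0.41472234] [ 0.03542728 -0.00120489 -0.99937153] yaw 2.0631649912065733 0.011434641670085703 (array([ 0.0427151 , -0.00022814]), np.float64(1.9584376853105816), 3) [ 0.1439297   0.54456739 -0.35856199  2.021814    0.34268292  0.5960001
  0.04582826]
```

```bash
python3 -m jog '{"delta_pos":[[-0.0005,-0.001,-0.0004],[-0.0005,-0.001,-0.0004],[0,-0.001,-0.0004]],"turn":[-0.14,-0.14,-0.14],"jaw":[0.1,0.1,0.1]}' 40; python3 - <<'E'
from h import *
st=bot.get_state();M=Rq(st['eef_rot']).as_matrix();s=bot.snapshot('wrist');print(st['position'],st['ft_force'],st['wrist_torque'],M[:,2],'yaw',np.arctan2(M[1,0],M[0,0]),st['finger_gap'],lean(s,st))
E
```

```text
t: 18.65
position: [0.5797, 0.0021, 0.1466]
eef_rot: [0.016, 0.676, 0.737, 0.007]
ft_force: [-1.7, 6.5, 0.5]
finger_gap: 0.0114
[0.57967351 0.00208458 0.14662418] [-1.72994804  6.51522829  0.50017236] [1.59142473 1.10531097 0.41515358] [ 0.03300271 -0.01183057 -0.99938524] yaw 1.6563326446981321 0.011418850146322646 (array([0.02120655, 0.00079548]), np.float64(1.3742504453365314), 2)
```

```bash
cat > r.py <<'E'
from h import *
st=bot.get_state();M=Rq(st['eef_rot']).as_matrix();print('F',st['ft_force'].round(2),'T',st['wrist_torque'].round(3),M[:2,2].round(3),'yaw',round(float(np.arctan2(M[1,0],M[0,0])),3),'pos',st['position'].round(4))
E
python3 -m jog '{"delta_pos":[[0,0,-0.0003]],"turn":[-0.12],"jaw":[0.1]}' 45 >/dev/null; python3 r.py; python3 -m jog '{"delta_pos":[[0,0,-0.0003]],"turn":[-0.12],"jaw":[0.1]}' 45 >/dev/null; python3 r.py; python3 -m jog '{"delta_pos":[[0,0,0]],"turn":[0],"jaw":[0.1]}' 45 >/dev/null; python3 r.py
```

```text
F [-0.95  1.63  0.98] T [0.703 0.83  0.477] [ 0.03  -0.015] yaw 1.546 pos [0.5794 0.0026 0.1463]
F [-0.81  2.61  0.01] T [0.918 0.851 0.451] [ 0.027 -0.018] yaw 1.427 pos [0.5792 0.0027 0.146 ]
F [ 0.41  2.96 -1.36] T [0.882 0.686 0.011] [ 0.027 -0.018] yaw 1.43 pos [0.5791 0.0029 0.146 ]
```

```bash
for i in 1; do python3 -m jog '{"delta_pos":[[0,0,-0.0003]],"turn":[-0.12],"jaw":[0.1]}' 45 >/dev/null; python3 r.py; python3 -m jog '{"delta_pos":[[0,0,-0.0003]],"turn":[-0.12],"jaw":[0.1]}' 50 >/dev/null; python3 r.py; python3 -m jog '{"delta_pos":[[0,0,0]],"turn":[0],"jaw":[0.1]}' 50 >/dev/null; python3 r.py; done
```

```text
F [-1.01  3.49  1.41] T [0.933 0.96  0.468] [ 0.024 -0.021] yaw 1.316 pos [0.5789 0.0028 0.1457]
F [-0.45  3.83  0.14] T [1.171 0.939 0.442] [ 0.02  -0.023] yaw 1.199 pos [0.5787 0.0029 0.1454]
F [ 1.47  2.64 -0.76] T [ 0.999  0.819 -0.024] [ 0.02  -0.023] yaw 1.203 pos [0.5787 0.0031 0.1454]
```

```bash
python3 - <<'E'
from h import *
st=bot.get_state();s=bot.snapshot('wrist');save(s,'w14.png');print(lean(s,st))
E
```

```text
(array([0.00027115, 0.00164423]), np.float64(3.1362978993919106), 3)
```

View pics/w14.png

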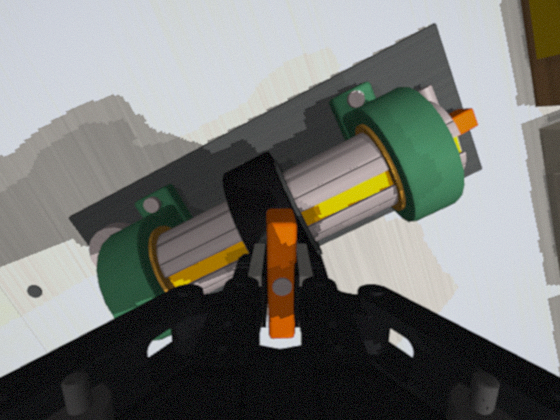

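```bash
python3 -m jog '{"delta_pos":[[0,0,0],[0,0,0]],"turn":[0,0],"jaw":[0.25,0.25]}' 20 ; python3 r.py; python3 - <<'E'
from h import *
st=bot.get_state();s=bot.snapshot('wrist');save(s,'w15.png');print(lean(s,st))
E
```

```text
t: 19.85
position: [0.5793, 0.0012, 0.1456]
eef_rot: [0.016, 0.823, 0.567, 0.002]
ft_force: [0.8, -0.1, -0.5]
finger_gap: 0.0211
F [ 0.76 -0.08 -0.45] T [ 0.02  -0.029  0.015] [ 0.022 -0.024] yaw 1.206 pos [0.5793 0.0012 0.1456]
(array([0.01991851, 0.00134931]), np.float64(2.9704416694385016), 3)
```

View pics/w15.png

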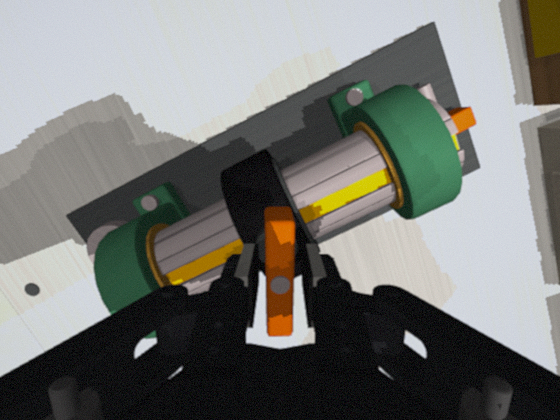

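```bash
python3 - <<'E'
from h import *
st=bot.get_state();s=bot.snapshot('wrist')
P=onz(s,(280.5,285),.1715,st);print(P)
v=(P-C0)@N;print('lean',-np.arcsin(v/.0806))
# flat & shaft check in this view: lateral profile across shaft
print([ (r,) for r in []])
for uv in [(335,185),(345,207),(341,195)]: 
    Q=onz(s,uv,.112,st);print(uv,Q,(Q-C0)@N)
E
```

```text
[0.57869039 0.00392308 0.1715    ]
lean 0.056119483953012916
[]
(335, 185) [0.62019627 0.01983878 0.112     ] 0.007599942030077243
(345, 207) [0.62159496 0.0052072  0.112     ] -0.007098130468105728
(341, 195) [0.621615  0.0129555 0.112    ] 0.0006170084698093684
```

```bash
python3 - <<'E'
from h import *
st=bot.get_state();s=bot.snapshot('wrist');im=s['img'].astype(int)
o,M=cam(s,st)
y=(im[:,:,0]>80)&(im[:,:,1]>70)&(im[:,:,2]<60)&(im[:,:,0]-im[:,:,2]>60)&(im[:,:,1]>0.72*im[:,:,0])
# project points on circle of radius 25 / flat, find where edges for shaft section at several x along axis
A=np.array([np.cos(PSI),np.sin(PSI),0])
for u in (-.06,-.05,-.04,.035,.04,.045,.05,.055):
    row=[]
    for w in np.arange(-.012,.0121,.00025):
        p=proj(s,C0+A*u+N*w+np.array([0,0,.0205]),st);c,r=int(round(p[0])),int(round(p[1]))
        if 0<=r<420 and 0<=c<560 and y[r,c]: row.append(w)
    if row: print(u,round(min(row),4),round(max(row),4),np.mean([min(row),max(row)]),len(row))
E
```

```text
-0.06 -0.003 0.0008 -0.0011249999999999906 6
-0.05 -0.0072 -0.0002 -0.003749999999999993 5
-0.04 -0.007 0.0028 -0.0021249999999999915 8
0.035 -0.006 0.0028 -0.001624999999999991 36
0.04 -0.0062 0.0028 -0.0017499999999999911 37
0.045 -0.0062 0.003 -0.001624999999999991 38
0.05 -0.006 0.003 -0.001499999999999991 37
0.055 -0.0057 0.0033 -0.0012499999999999907 37
```

```bash
python3 -m jog '{"delta_pos":[[0,0,0],[0,0,0]],"turn":[0,0],"jaw":[0.1,0.1]}' 45 >/dev/null; python3 r.py;  python3 -m jog '{"delta_pos":[[0,0,-0.0003]],"turn":[-0.12],"jaw":[0.1]}' 50 >/dev/null; python3 r.py;python3 -m jog '{"delta_pos":[[0,0,-0.0003]],"turn":[-0.1],"jaw":[0.1]}' 50 >/dev/null; python3 r.py; python3 -m jog '{"delta_pos":[[0,0,0]],"turn":[0],"jaw":[0.1]}' 50 >/dev/null; python3 r.py
```

```text
F [0.14 0.75 0.83] T [0.314 0.377 0.04 ] [ 0.021 -0.023] yaw 1.206 pos [0.5788 0.0023 0.1457]
F [-0.97 -0.71  3.16] T [0.186 0.824 0.434] [ 0.017 -0.025] yaw 1.086 pos [0.5786 0.0022 0.1455]
F [ 0.06 -0.1   3.98] T [0.322 0.896 0.521] [ 0.014 -0.027] yaw 0.983 pos [0.5784 0.0023 0.1453]
F [0.56 0.52 0.16] T [0.139 0.479 0.316] [ 0.014 -0.027] yaw 0.982 pos [0.5783 0.0025 0.1453]
```

```bash
python3 -m jog '{"delta_pos":[[0,0,0],[0,0,0]],"turn":[0,0],"jaw":[0.1,0.1]}' 50 >/dev/null; python3 r.py;python3 r.py
```

```text
F [ 0.22 -0.37  1.5 ] T [0.244 0.572 0.169] [ 0.014 -0.028] yaw 0.987 pos [0.5783 0.0026 0.1453]
F [ 0.22 -0.37  1.5 ] T [0.244 0.572 0.169] [ 0.014 -0.028] yaw 0.987 pos [0.5783 0.0026 0.1453]
```

```bash
python3 -m jog '{"delta_pos":[[0,0,-0.0003]],"turn":[-0.09],"jaw":[0.1]}' 60 >/dev/null; python3 r.py; python3 -m jog '{"delta_pos":[[0,0,0],[0,0,0]],"turn":[0,0],"jaw":[0.1,0.1]}' 60 >/dev/null; python3 r.py;python3 -m jog '{"delta_pos":[[0,0,0],[0,0,0]],"turn":[0,0],"jaw":[0.1,0.1]}' 60 >/dev/null; python3 r.py
```

```text
F [-1.79  0.48  6.17] T [0.33  1.044 0.493] [ 0.011 -0.029] yaw 0.899 pos [0.5782 0.0026 0.1452]
F [0.89 0.06 0.88] T [0.269 0.639 0.181] [ 0.011 -0.028] yaw 0.902 pos [0.5781 0.0027 0.1453]
F [ 0.26 -0.05  1.65] T [0.333 0.683 0.127] [ 0.011 -0.028] yaw 0.904 pos [0.5782 0.0027 0.1453]
```

```bash
python3 -m jog '{"delta_pos":[[0,0,-0.0003]],"turn":[-0.1],"jaw":[0.1]}' 70 >/dev/null; python3 r.py; python3 -m jog '{"delta_pos":[[0,0,-0.0002]],"turn":[-0.08],"jaw":[0.1]}' 70 >/dev/null; python3 r.py; python3 -m jog '{"delta_pos":[[0,0,0]],"turn":[0],"jaw":[0.1]}' 70 >/dev/null; python3 r.py;python3 -m jog '{"delta_pos":[[0,0,0],[0,0,0]],"turn":[0,0],"jaw":[0.1,0.1]}' 70 >/dev/null; python3 r.py
```

```text
F [-2.26  1.01  6.81] T [0.529 1.173 0.559] [ 0.008 -0.029] yaw 0.805 pos [0.578  0.0027 0.1451]
F [-1.44  0.33  3.3 ] T [0.523 0.973 0.673] [ 0.005 -0.029] yaw 0.723 pos [0.5778 0.0028 0.1451]
F [1.6  1.03 1.69] T [0.462 0.686 0.392] [ 0.005 -0.029] yaw 0.723 pos [0.5777 0.003  0.1451]
F [0.32 1.12 2.16] T [0.436 0.8   0.309] [ 0.005 -0.029] yaw 0.728 pos [0.5778 0.003  0.1451]
```

```bash
python3 -m jog '{"delta_pos":[[0,0,0],[0,0,0],[0,0,0],[0,0,0.02],[0,0,0.03],[0,0,0.04],[0,0,0.04],[0,0,0]],"turn":[0,0,0,0,0,0,0,0],"jaw":[0.45,0.45,0.45,0.45,0.45,0.45,0.45,0.45]}' 20; python3 r.py; python3 - <<'E'
from h import *
st=bot.get_state();s=bot.snapshot('wrist');save(s,'w16.png');print(lean(s,st))
a=bot.snapshot('scene');save(a,'s16.png')
E
```

```text
t: 22.65
position: [0.5771, 0.0013, 0.2779]
eef_rot: [0.015, 0.934, 0.356, -0.004]
ft_force: [0.1, -0.1, -0.1]
finger_gap: 0.0385
F [ 0.14 -0.06 -0.1 ] T [0.013 0.001 0.018] [ 0.004 -0.03 ] yaw 0.728 pos [0.5771 0.0013 0.2779]
(array([0.05011998, 0.00190341]), np.float64(1.2836964707869811), 3)
```

View pics/w16.png

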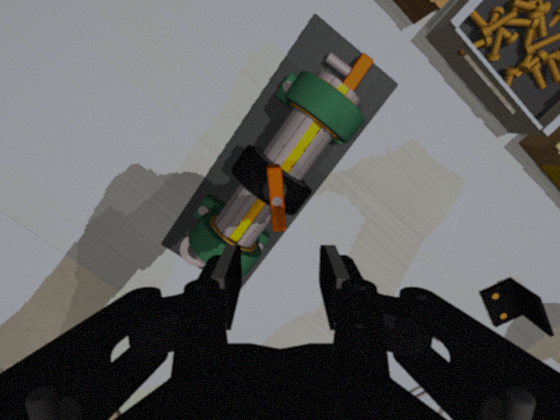

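View pics/s16.png

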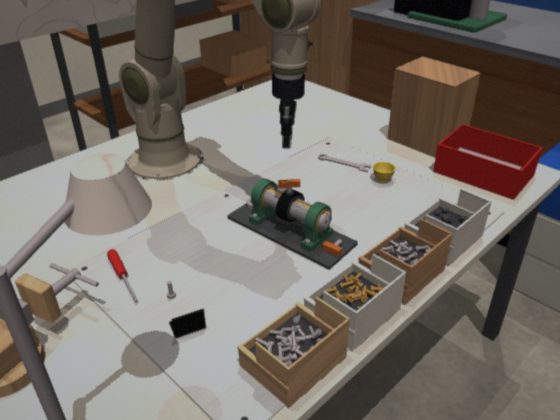

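```bash
python3 -c "
from plant import bot
print(bot.close_job())"
```

```text
the job is handed in; nothing more can be done
None
```

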